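# Set the coffee grinder's ring lever to the red index

### The arm

A 6-joint arm with a two-finger parallel gripper is mounted at the origin on the work surface. World frame = base frame: x ahead of the robot, y to its left, z up, the work surface at z = 0. Lengths are in m, angles in rad, forces in N, time in s.
With the tool pointing down it reaches from about 0.225 to 0.725 m from the base axis. Payload 3.1 kg.
Tool frame: the origin (TCP) lies between the finger pads; the fingertips stand 19 mm ahead of it and the grasp point (between the pads) is the TCP; z points along the fingers, y is the direction in which the jaws open and shut (so a half turn about z gives the same grasp; the last joint's range is limited). The gripper opens to 85 mm and grips with 20 to 120 N. Pads are 22 mm wide; open, the fingers measure 114 mm over their backs; the gripper's body (76 mm by 85 mm) begins 54 mm behind the grasp point. The pads swing forward as they close: fully open they stand 13 mm farther back than shut.
Start: joints at [-1.399, 0.048, 0.099, 1.622, 0, 1.443], TCP at [0.155, -0.502, 0.25] pointing down, gripper open.
Joint ranges: [-2.91, 2.91], [-0.99, 1.94], [-1.21, 1.42], [-2.12, 2.29], [-1.49, 1.47], [-3.14, 3.14]. Speed limits (rad/s): [2.79, 2.79, 3.14, 3.14, 3.14, 3.14].

### API

Orientations are given as a unit quaternion [x, y, z, w].
In Python, from cell import monitor, optics, ticket, models gives the robot as it stands.
- The arm moves only by the tool drive_tool, never from a script. Its argument "increments" is a list that holds one entry, the list of rows, each a list of 7 numbers: the shift along the tool's x, y, z in cm, then the turn, a rotation vector about the tool's x, y, z in rad, then the closure, from 0 (fully open) to 1 (shut). A call has exactly 10 rows; each row shifts and turns the commanded pose from where the row before left it, along the tool's axes as they then stand; what a row does not reach is not made up. A row lasts 1/12 s, in which the tool goes at most 41.7 mm and 7.16 degrees, less where a joint would pass 70% of its speed; a pose out of reach is approached as far as the arm can. A call with a gripper value outside its range is refused whole. The fingers move at their own pace and stop on an object; "newtons" is the grip in N (left out, the last holds). Time passes only in rows, so rows that do not move let the fingers close, or fill a call up. It gives the time, the measured TCP pose, the force and the opening at its end, in the units of the state.
- monitor.get_state(): the state, without advancing time (a new reading comes with each control period).
- optics.snapshot(name): name is "side" or "top"; returns a dict with "img" (384x512x3 uint8, red, green, blue), "K" (3x3 intrinsics, pixels), "k1" (the pictures are not rectified: a ray, as slopes to the right and down, at radius r is drawn at 1 + k1 r^2 times it, then the intrinsics apply), "R" (3x3) and "t" (3): a world point X has camera coordinates R X + t. Camera axes: x right, y down, z forward; pixel columns grow to the right and rows downward; lengths in m; the calibration is good to about 2 mm. A picture is of the moment at which its call begins. There is no depth.
- ticket.finish_job(): hands the job in, once; it reports no verdict.
Trained networks look in the newest picture that a camera, given by its name, has taken for a name from the list of things; names that differ only in an ending like _2 or _b are one class to them, and where a whole thing is asked for, a point or a joint stands for the part that bears it (a point fixed in the world has none). Each returns a list of dicts, best first, with "confidence" (0 to 1); they miss things now and then, are a little off and sometimes report something else, mostly with a low value. They report only what shows in the picture. A call takes as long as a camera call. They do not tell look-alikes from the thing itself.
- models.spot_in(camera, target): "position" ([x, y, z] in m, in world coordinates, good to about 4 mm: the middle of the surface that is visible of it).
The state is a dict: "time_s": time; "joints": joint angles; "joint_vel": joint speeds; "joint_torque": joint torques, N m; "ee_pos": TCP position; "orientation": TCP orientation; "contact_force": force on the tool from outside, world axes, zero at the start; "moment": the same for the moment, N m; "finger_gap": opening from 0.0 (shut) to 1.0 (fully open).
Only numpy, scipy, OpenCV 4.12 (cv2) and the standard library are available. Lean on these libraries where they do the work, as an engineer would, in place of code of your own. Each camera call takes 0.05 s, during which the arm holds its last target.

### The job

Set the coffee grinder on the pine plank for filter coffee: with a fingertip, gently push the small lever of its grind ring clockwise round the scale until the ring's white pointer line stands at the red index clip, within half a scale division, then let go and come clear. Do not run past the clip by more than one division, which would close the burrs, and do not squeeze the lever's knob or push on the clip. Leave the grinder, kettle, sugar pot and cups standing where they are.

Things in the scene. Friction and masses are not known exactly. Their poses are not given: they have to be found in the camera images.
- plank: Pine plank 200 mm deep (x), 980 mm long (y), fixed to a low tiled wall. Origin: middle of its top face, about 60 mm above the work surface; all heights 'above the plank' are from this face. The wall behind it (100 to 158 mm beyond its middle, +x) rises 88 mm above the plank.
- grinder: White coffee grinder, 2.8 kg, loose on rubber feet: base 155 x 116 mm, round head with a silver scale flange (diameter 164 mm, top 154 mm above the plank), black ticks one division = 0.12 rad (6.9 degrees) apart; within the ring a low hopper with wooden lid, diameter 84 mm, top 206 mm above the plank. Origin: centre of the underside, on the ring's vertical axis. Front, mid-scale, along its -x axis; z up.
- grind_ring: Black turning ring, diameter 120 mm, with its lever along its -x axis: steel rod (6 mm thick, centre line 172 mm above the plank) ending in an upright black knob. Origin: as the grinder's. Turns 70 degrees either way from the grinder's front; clockwise from above is fine. Takes about 2.5 N at the knob, stays where left. Starts on the coarse side of the clip, at least 0.45 rad away.
- pointer (a point): Outer end of the white pointer strip (4.5 mm wide, 33 mm long, radial) on top of the grind ring, above the lever's rod and in line with it; 76 mm from the grinder's axis, 183 mm above the plank.
- lever_knob (a point): Centre of the top of the lever's upright black knob: 18 mm diameter, 38 mm tall (168 to 206 mm above the plank), its centre 115 mm from the grinder's axis.
- index_clip: Red clip, 14 mm wide, clamped on the outer edge of the scale flange (70 to 89 mm from the axis, top 163 mm above the plank), with a thin white middle line; the lever rod passes 6 mm above it. It marks the wanted setting and stays by stiff friction. Origin: as the grinder's, on the ring's axis; the clip lies along its -x axis, z up.
- index_mark (a point): Middle line of the red clip, 76 mm from the grinder's axis, 163 mm above the plank. The ring is set when the pointer stands at the same angle about the grinder's axis as this point. x points from the clip to the grinder's axis, y along the scale towards fine (clockwise from above).
- kettle: Red enamel kettle, 168 mm diameter, 187 mm high over its arched handle, 1.3 kg, at the plank's left end (+y). Origin: centre of the underside.
- sugar_pot: Stainless sugar pot with hinged lid, 80 mm diameter, 86 mm high. Origin: centre of the underside.
- white_cup: White ceramic cup without handle, 80 mm diameter, 75 mm high. Origin: centre of the underside.
- blue_cup: Blue ceramic cup without handle, 80 mm diameter, 75 mm high. Origin: centre of the underside.
Mind the look-alikes: they are no part of the job. There is more than one size of the grinder; the job needs the smaller.

How it is judged:
On the way:
1. the fingers push the ring's lever (contact force between grind_ring and the fingers above 0.5 N), for 0.2 s.
At the end, for the whole second after the job is handed in: The pointer stands within 4.5 mm (half a scale division, 0.06 rad) of the red clip's middle line, measured along the scale; the ring is at rest; the grinder, kettle, sugar pot and cups stand within 15 mm of where they stood, the grinder upright (y of pointer in the frame of index_mark between -0.0045 and 0.0045 m and angular speed of grind_ring below 0.05 rad/s and distance of each of grinder, kettle, sugar_pot, white_cup, blue_cup from where it was at the start of the episode below 0.015 m and angle between grinder's own z axis and vertical below 0.05 rad); the robot touches nothing.
It fails at once if the pointer ran more than one scale division (9.1 mm) past the red clip towards fine (y of pointer in the frame of index_mark above 0.0091 m).
It fails at once if the lever was squeezed or shoved hard (over 25 N) (contact force between grind_ring and the fingers above 25 N).
It fails at once if the red clip was pushed on (over 5 N) (contact force between index_clip and anything else above 5 N).
It fails at once if the grinder was shifted, tipped or lifted (distance of grinder from where it was at the start of the episode above 0.015 m or angle between grinder's own z axis and vertical above 0.08 rad).
It fails at once if the kettle, sugar pot or a cup was moved, tipped or lifted (distance of any of kettle, sugar_pot, white_cup, blue_cup from where it was at the start of the episode above 0.015 m).
It also fails if it takes over 42 s, if anything falls off the work surface, if the arm or the gripper's body presses on something with over 40 N, if the wrist force passes 120 N, or if a joint passes its speed limit or range.

## Working session

There is one attempt and no reset: what is moved stays moved. The work goes in short steps, Python scripts to look and compute and a tool call to move; the robot and the scene stay as the last step left them, time stands still between calls to the robot, and variables do not carry over. Pictures are saved under pics/ and viewed, and the job is handed in when it is done.

Besides the shell and the picture viewer there is one more tool, called after "Request:" as name(argument=value, ...) on one line, values as JSON. drive_tool: Moves the arm, as the interface text tells. Its arguments: {"type":"object","properties":{"increments":{"type":"array"},"newtons":{"type":"number"}},"required":["increments"]}

```bash
mkdir -p pics; ls
python3 - <<'E'
from cell import monitor, optics, ticket, models
import cv2
for n in ("side","top"):
    s=optics.snapshot(n); cv2.imwrite(f"pics/{n}0.png",cv2.cvtColor(s["img"],cv2.COLOR_RGB2BGR))
    print(n,s["K"],s["k1"],s["R"],s["t"])
    for t in ["plank","grinder","grind_ring","pointer","lever_knob","index_clip","index_mark","kettle","sugar_pot","white_cup","blue_cup"]:
        print(t,[([round(float(v),3) for v in d["position"]],round(d["confidence"],2)) for d in models.spot_in(n,t)])
print(monitor.get_state())
E
```

```text
pics
side [[493.54613601   0.         252.27879291]
 [  0.         493.54613601 189.17647195]
 [  0.           0.           1.        ]] -0.11411968224697391 [[-0.96335227 -0.26820575  0.00425235]
 [-0.25521683  0.91158827 -0.32229055]
 [ 0.08256379 -0.3115646  -0.94663125]] [0.48999037 0.11428179 1.38068327]
plank [([0.673, 0.117, 0.076], 0.77)]
grinder [([0.326, -0.164, 0.202], 0.83), ([0.527, -0.006, 0.219], 0.64)]
grind_ring [([0.578, -0.018, 0.246], 0.96), ([0.315, -0.165, 0.243], 0.89)]
pointer [([0.585, -0.014, 0.241], 0.78), ([0.312, -0.169, 0.24], 0.71)]
lever_knob [([0.581, -0.014, 0.239], 0.66), ([0.315, -0.165, 0.242], 0.62)]
index_clip [([0.214, -0.205, 0.216], 0.44)]
index_mark [([0.218, -0.203, 0.211], 0.53)]
kettle [([0.583, 0.382, 0.16], 0.63), ([0.581, -0.015, 0.243], 0.33)]
sugar_pot [([0.573, -0.176, 0.129], 0.61)]
white_cup [([0.619, 0.188, 0.089], 0.91)]
blue_cup [([0.563, -0.296, 0.105], 0.88)]
top [[368.62946267   0.         258.03991394]
 [  0.         368.62946267 194.33379236]
 [  0.           0.           1.        ]] -0.03229731245697712 [[ 0.02089336 -0.
[... 772 characters left out ...]
96], 0.89)]
{'time_s': 1.2, 'joints': array([-1.39874635e+00,  4.79785898e-02,  9.92221265e-02,  1.62197830e+00,
       -7.60736697e-06,  1.44301514e+00]), 'joint_vel': array([-0.00106411,  0.0006555 ,  0.00105315, -0.00124123,  0.00044144,
       -0.00051894]), 'joint_torque': array([-4.81219795e-04, -3.38651669e+01,  3.20158768e+01,  1.17501939e-03,
       -2.82531555e-04,  1.39318242e-06]), 'ee_pos': array([ 0.15506015, -0.501588  ,  0.25033382]), 'orientation': array([ 9.88783689e-01,  1.49354661e-01, -3.12149402e-06,  3.08574019e-05]), 'contact_force': array([ 0.55743223, -0.05233949,  0.22602822]), 'moment': array([0.08504024, 0.01231514, 0.01390013]), 'finger_gap': 1.0008294460813902}
```

View pics/side0.png

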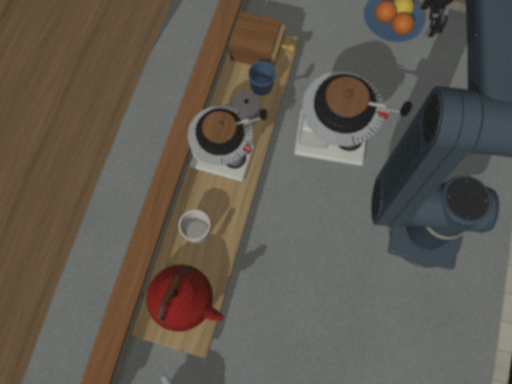

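View pics/top0.png

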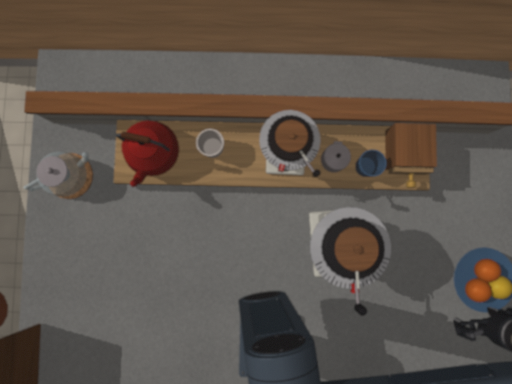

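```bash
cat > h.py <<'E'
import numpy as np, cv2
from cell import monitor, optics, ticket, models
def proj(s,X):
    X=np.atleast_2d(X); c=X@np.array(s["R"]).T+s["t"]; p=c[:,:2]/c[:,2:]
    p=p*(1+s["k1"]*(p**2).sum(1,keepdims=True)); K=s["K"]
    return p@np.diag([K[0][0],K[1][1]])+[K[0][2],K[1][2]]
def atz(s,uv,z):
    K=np.array(s["K"]); d=(np.array(uv,float)-K[:2,2])/K[0,0]; p=d.copy()
    for _ in range(20): p=d/(1+s["k1"]*(p@p))
    R=np.array(s["R"]); C=-R.T@s["t"]; r=R.T@np.array([p[0],p[1],1]); return C+r*(z-C[2])/r[2]
def save(n,img,c,k=8):
    x0,y0,x1,y1=c
    cv2.imwrite(n,cv2.cvtColor(cv2.resize(img[y0:y1,x0:x1],None,fx=k,fy=k,interpolation=cv2.INTER_CUBIC),cv2.COLOR_RGB2BGR))
E
python3 - <<'E'
from h import *
import pickle
S={n:optics.snapshot(n) for n in("side","top")}
pickle.dump(S,open("s0.pkl","wb"))
save("pics/t1.png",S["top"]["img"],(250,100,340,190),6)
save("pics/s1.png",S["side"]["img"],(180,90,280,190),6)
E
```

```text
(no output)
```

View pics/t1.png

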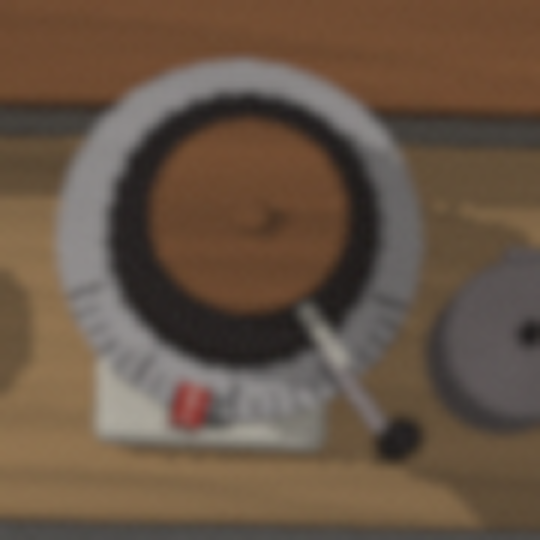

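View pics/s1.png

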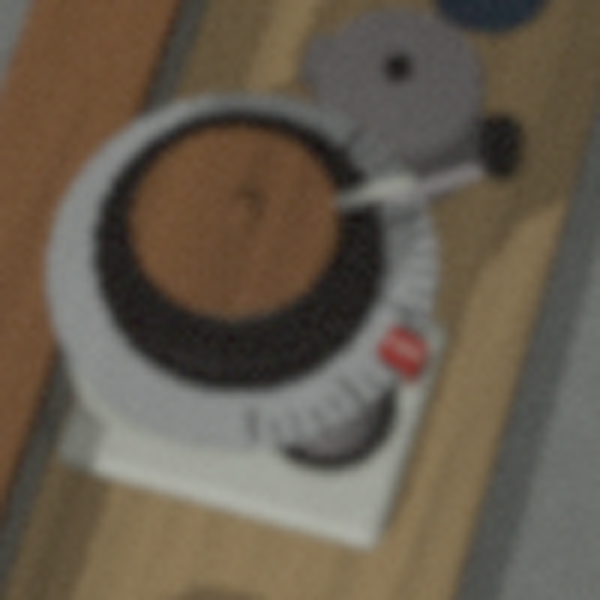

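```bash
cat > fit.py <<'E'
from h import *
import pickle
from scipy.optimize import least_squares
S=pickle.load(open("s0.pkl","rb"))
f=lambda p,o:(np.array(p)+.5)/6-.5+np.array(o)
T=lambda p:f(p,(250,100)); D=lambda p:f(p,(180,90))
obs=[("top","lid",T((249.5,213.5))),("top","fl",T((240.5,240))),("top","knob",T((403,434))),("top","clip",T((189,404))),("top","ptr",T((341,362))),
("side","lid",D((235,222))),("side","knob",D((501,137))),("side","clip",D((404,347))),("side","ptr",D((413,186)))]
def pts(p):
    x,y,a,b,z=p; u=lambda t:np.array([-np.cos(t),-np.sin(t),0])  # angle from -x, + = toward -y
    c=np.array([x,y,z]); k=lambda h:np.array([0,0,h])
    return dict(lid=c+k(.206),fl=c+k(.154),knob=c+.115*u(a)+k(.206),clip=c+.0795*u(b)+k(.163),ptr=c+.076*u(a)+k(.183))
def res(p):
    P=pts(p); return np.concatenate([proj(S[c],P[n])[0]-q for c,n,q in obs]+[[(p[4]-.06)*300]])
if __name__=="__main__":
    r=least_squares(res,[.58,-.036,.5,-.2,.06]); print(r.x); print(r.fun[:-1].reshape(-1,2).round(1))
    print("knob",pts(r.x)["knob"])
    for c,n,q in obs: print(c,n,atz(S[c],q,pts(r.x)[n][2])[:2].round(4))
E
python3 fit.py
```

```text
[ 0.60384927 -0.03148764  0.60982689 -0.25121654  0.05819568]
[[-0.3 -0.3]
 [-0.7 -0.1]
 [-0.4  0.3]
 [ 0.3  0.3]
 [ 0.   1.1]
 [-0.5 -1. ]
 [-0.  -0.8]
 [-0.1  0.4]
 [-0.4 -0. ]]
knob [ 0.50957834 -0.09735107  0.26419568]
top lid [ 0.6031 -0.0323]
top fl [ 0.6037 -0.0334]
top knob [ 0.5103 -0.0982]
top clip [ 0.5277 -0.0109]
top ptr [ 0.5444 -0.075 ]
side lid [ 0.602  -0.0293]
side knob [ 0.5089 -0.0952]
side clip [ 0.5269 -0.0129]
side ptr [ 0.5406 -0.0752]
```

Request:
drive_tool(increments=[[[0, 0, -4, 0, 0, 0, 1], [0, 0, -4, 0, 0, 0, 1], [0, 0, -4, 0, 0, 0, 1], [3.36, -1.74, 0, 0, 0, 0, 1], [3.36, -1.74, 0, 0, 0, 0, 1], [3.36, -1.74, 0, 0, 0, 0, 1], [3.36, -1.74, 0, 0, 0, 0, 1], [3.36, -1.74, 0, 0, 0, 0, 1], [3.36, -1.74, 0, 0, 0, 0, 1], [3.36, -1.74, 0, 0, 0, 0, 1]]], newtons=20)

```text
time_s: 2.13
ee_pos: [0.3448, -0.3143, 0.3706]
orientation: [0.989, 0.149, 0.0, 0.0]
contact_force: [0.9, -0.3, -0.0]
finger_gap: -0.0
```

Request:
drive_tool(increments=[[[3.36, -1.74, 0, 0, 0, 0, 1], [3.36, -1.74, 0, 0, 0, 0, 1], [3.36, -1.74, 0, 0, 0, 0, 1], [3.36, -1.74, 0, 0, 0, 0, 1], [3.36, -1.74, 0, 0, 0, 0, 1], [3.36, -1.74, 0, 0, 0, 0, 1], [3.36, -1.74, 0, 0, 0, 0, 1], [0, 0, 0, 0, 0, -0.12, 1], [0, 0, 0, 0, 0, -0.12, 1], [0, 0, 0, 0, 0, -0.12, 1]]])

```text
time_s: 2.97
ee_pos: [0.5331, -0.1289, 0.3698]
orientation: [0.945, 0.328, -0.0, -0.0]
contact_force: [-0.1, 0.8, -0.0]
finger_gap: -0.004
```

Request:
drive_tool(increments=[[[0, 0, 0, 0, 0, -0.12, 1], [0, 0, 0, 0, 0, -0.12, 1], [0, 0, 0, 0, 0, -0.12, 1], [0, 0, 0, 0, 0, -0.12, 1], [0, 0, 0, 0, 0, -0.12, 1], [0, 0, 0, 0, 0, -0.12, 1], [0, 0, 0, 0, 0, -0.12, 1], [0, 0, 0, 0, 0, -0.12, 1], [0, 0, 0, 0, 0, -0.12, 1], [0, 0, 0, 0, 0, -0.12, 1]]])

```text
time_s: 3.8
ee_pos: [0.5325, -0.1299, 0.3703]
orientation: [0.596, 0.803, 0.0, -0.0]
contact_force: [-0.4, -0.2, 0.0]
finger_gap: -0.002
```

Request:
drive_tool(increments=[[[0, 0, 0, 0, 0, -0.12, 1], [0, 0, 0, 0, 0, -0.12, 1], [0, 0, 0, 0, 0, -0.12, 1], [0, 0, 0, 0, 0, -0.12, 1], [0, 0, 0, 0, 0, -0.12, 1], [0, 0, 0, 0, 0, -0.12, 1], [0, 0, 0, 0, 0, -0.12, 1], [0, 0, 0, 0, 0, -0.12, 1], [0, 0, 0, 0, 0, -0.12, 1], [0, 0, 0, 0, 0, -0.12, 1]]])

```text
time_s: 4.63
ee_pos: [0.5325, -0.1299, 0.3703]
orientation: [0.038, 0.999, -0.0, 0.0]
contact_force: [0.7, 0.5, 0.4]
finger_gap: -0.001
```

Request:
drive_tool(increments=[[[0, 0, 1, 0, 0, -0.115, 1], [0, 0, 1, 0, 0, -0.115, 1], [0, 0, 1, 0, 0, -0.115, 1], [0, 0, 1, 0, 0, -0.115, 1], [0, 0, 1, 0, 0, -0.115, 1], [0, 0, 1, 0, 0, -0.115, 1], [0, 0, 1, 0, 0, 0, 1], [0, 0, 0, 0, 0, 0, 1], [0, 0, 0, 0, 0, 0, 1], [0, 0, 0, 0, 0, 0, 1]]])

```text
time_s: 5.47
ee_pos: [0.5326, -0.13, 0.3009]
orientation: [-0.299, 0.954, -0.0, 0.0]
contact_force: [-0.3, 0.3, 0.0]
finger_gap: 0.001
```

```bash
python3 - <<'E'
from h import *
for n,c in(("side",(180,70,310,190)),("top",(250,80,370,200))):
    s=optics.snapshot(n); save(f"pics/{n}2.png",s["img"],c,5)
print(monitor.get_state()["joints"])
E
python3 - <<'E'
import cv2,numpy as np
a=cv2.imread("pics/side2.png");b=cv2.imread("pics/top2.png")
print(a.shape,b.shape)
E
```

```text
[-3.61677661e-01  1.28523801e-01  2.87579777e-01  1.72820979e+00
 -1.28024935e-05 -9.69653400e-01]
(600, 650, 3) (600, 600, 3)
```

View pics/side2.png

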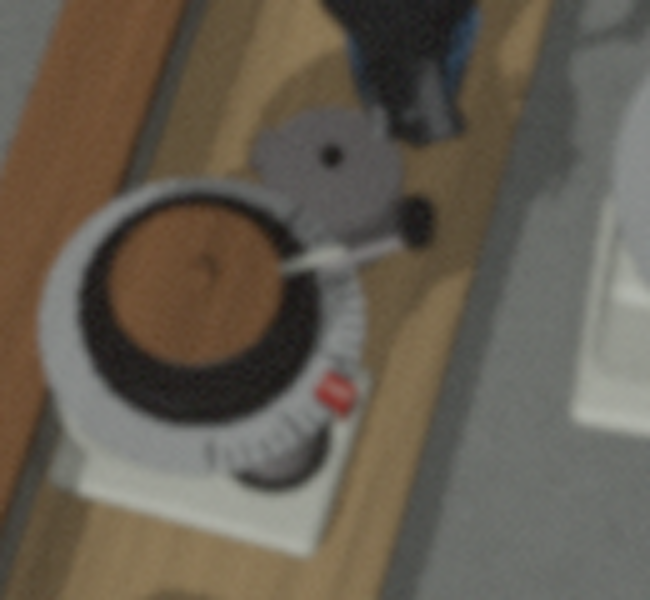

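View pics/top2.png

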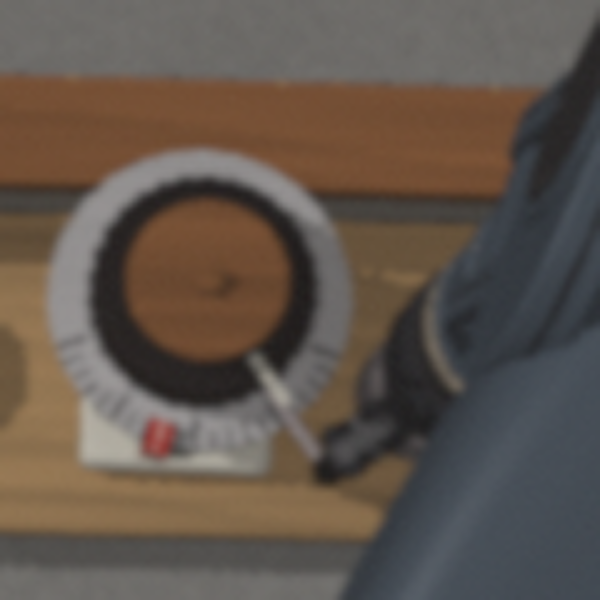

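Request:
drive_tool(increments=[[[0, -0.3, 0.8, 0, 0, 0, 1], [0, 0, 0.8, 0, 0, 0, 1], [0, 0, 0.8, 0, 0, 0, 1], [0, 0, 0.8, 0, 0, 0, 1], [0, 0, 0.7, 0, 0, 0, 1], [0, 0, 0, 0, 0, 0, 1], [0, 0, 0, 0, 0, 0, 1], [0, 0, 0, 0, 0, 0, 1], [0, 0, 0, 0, 0, 0, 1], [0, 0, 0, 0, 0, 0, 1]]])

```text
time_s: 6.4
ee_pos: [0.5345, -0.1325, 0.262]
orientation: [-0.299, 0.954, -0.0, 0.001]
contact_force: [0.3, -0.3, -0.5]
finger_gap: 0.001
```

Run:
```python
from h import *
for n,c in(("side",(180,70,310,190)),):
    s=optics.snapshot(n); save(f"pics/{n}3.png",s["img"],c,5)
# row kinematics: advance dth on circle about axis, tool yaw follows
ax=np.array([.6035,-.032]); ee=monitor.get_state()["ee_pos"][:2]; v=ee-ax
print(np.hypot(*v), np.arctan2(-v[1],-v[0]))
```

```text
0.1218917290610414 0.9689530787259601
```

View pics/side3.png

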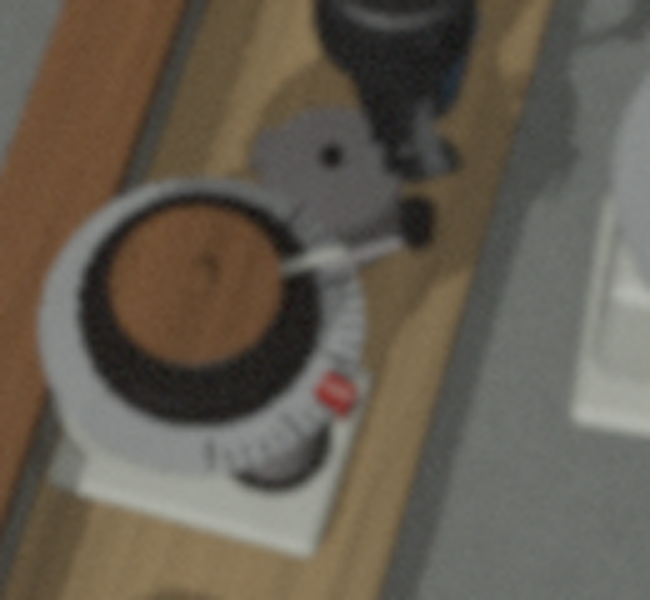

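Request:
drive_tool(increments=[[[0, 0.3, 0, 0, 0, 0, 1], [0, 0.3, 0, 0, 0, 0, 1], [0, 0.3, 0, 0, 0, 0, 1], [0, 0.2, 0, 0, 0, 0, 1], [0, 0.2, 0, 0, 0, 0, 1], [0, 0.2, 0, 0, 0, 0, 1], [0, 0.2, 0, 0, 0, 0, 1], [0, 0.2, 0, 0, 0, 0, 1], [0, 0, 0, 0, 0, 0, 1], [0, 0, 0, 0, 0, 0, 1]]])

```text
time_s: 7.28
ee_pos: [0.5235, -0.117, 0.2613]
orientation: [-0.299, 0.954, -0.0, 0.0]
contact_force: [1.5, 0.1, -0.7]
finger_gap: 0.002
```

Run:
```python
from h import *
for n,c in(("side",(180,70,310,190)),):
    s=optics.snapshot(n); save(f"pics/{n}4.png",s["img"],c,5)
st=monitor.get_state();print(st["contact_force"],st["ee_pos"])
```

```text
[ 0.46158135 -1.36435746  0.40938002] [ 0.52345327 -0.11705145  0.26136404]
```

View pics/side4.png

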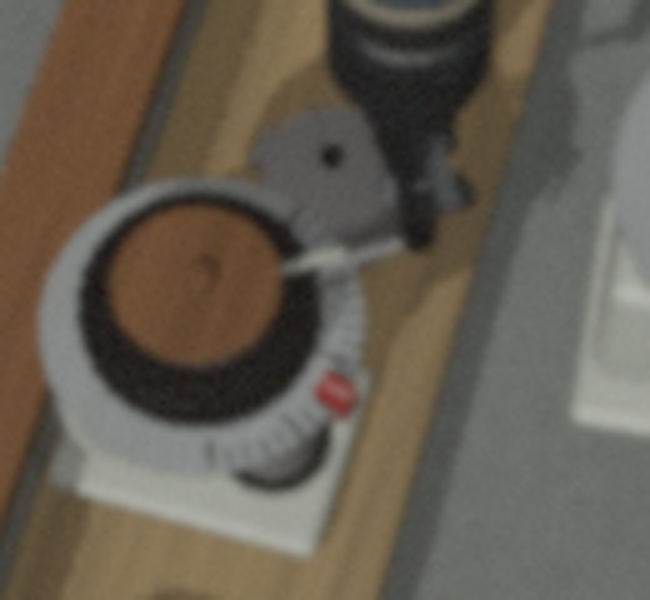

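Request:
drive_tool(increments=[[[0.07, 0.35, 0, 0, 0, 0.03, 1], [0.07, 0.35, 0, 0, 0, 0.03, 1], [0.07, 0.35, 0, 0, 0, 0.03, 1], [0.07, 0.35, 0, 0, 0, 0.03, 1], [0.07, 0.35, 0, 0, 0, 0.03, 1], [0.07, 0.35, 0, 0, 0, 0.03, 1], [0.07, 0.35, 0, 0, 0, 0.03, 1], [0.07, 0.35, 0, 0, 0, 0.03, 1], [0.07, 0.35, 0, 0, 0, 0.03, 1], [0.07, 0.35, 0, 0, 0, 0.03, 1]]])

```text
time_s: 8.17
ee_pos: [0.502, -0.0894, 0.2615]
orientation: [-0.153, 0.988, -0.001, 0.001]
contact_force: [2.0, -2.3, -0.7]
finger_gap: 0.002
```

Run:
```python
from h import *
for n,c in(("side",(180,70,310,190)),("top",(250,80,370,200))):
    s=optics.snapshot(n); save(f"pics/{n}5.png",s["img"],c,5)
st=monitor.get_state();print(st["contact_force"],st["ee_pos"])
```

```text
[ 0.99528467 -0.99234058  0.5356815 ] [ 0.50152526 -0.08884498  0.26152784]
```

View pics/side5.png

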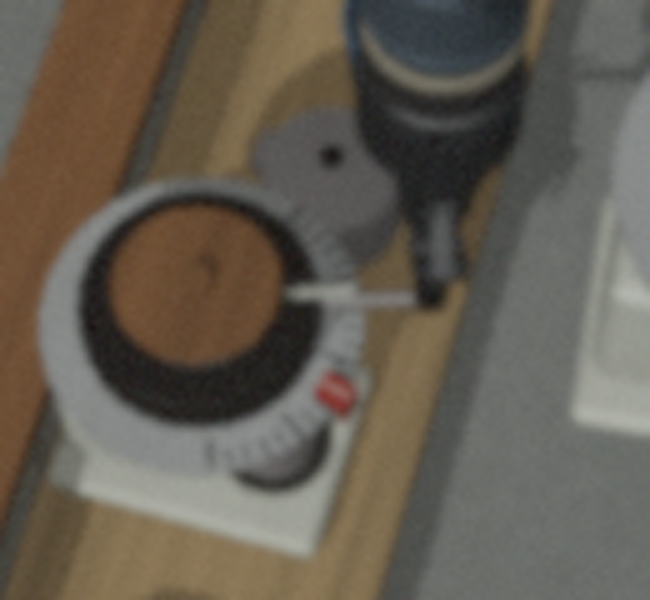

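View pics/top5.png

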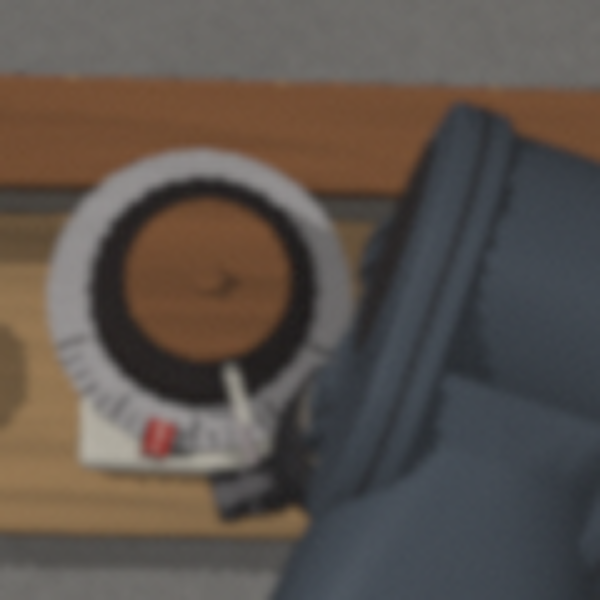

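```bash
cat > ang.py <<'E'
from fit import *
r=least_squares(res,[.58,-.036,.5,-.2,.06]).x
def ang(obs2):
    def g(a):
        P=pts([r[0],r[1],a[0],r[3],r[4]]); return np.concatenate([proj(S[c],P[n])[0]-((np.array(q)+.5)/5-.5+np.array(o)) for c,n,q,o in obs2])
    s=least_squares(g,[.2]); print("a",s.x, "to clip",s.x[0]-r[3], s.fun.round(1))
so=(180,70); to=(250,80)
E
python3 - <<'E'
from ang import *
ang([("side","ptr",(353,291),so)]);ang([("side","knob",(432,290),so)]);ang([("top","ptr",(246,432),to)])
E
```

```text
a [0.34077813] to clip 0.5919946727391256 [-0.5  0. ]
a [0.22668215] to clip 0.4778986916678658 [-0.2 -0. ]
a [0.30559472] to clip 0.5568112553523238 [-0.4 -1.3]
```

Request:
drive_tool(increments=[[[0.07, 0.35, 0, 0, 0, 0.03, 1], [0.07, 0.35, 0, 0, 0, 0.03, 1], [0.07, 0.35, 0, 0, 0, 0.03, 1], [0.07, 0.35, 0, 0, 0, 0.03, 1], [0.07, 0.35, 0, 0, 0, 0.03, 1], [0.07, 0.35, 0, 0, 0, 0.03, 1], [0.07, 0.35, 0, 0, 0, 0.03, 1], [0.07, 0.35, 0, 0, 0, 0.03, 1], [0.07, 0.35, 0, 0, 0, 0.03, 1], [0.07, 0.35, 0, 0, 0, 0.03, 1]]])

```text
time_s: 9.1
ee_pos: [0.4889, -0.0564, 0.2616]
orientation: [-0.003, 1.0, -0.001, 0.001]
contact_force: [1.9, -3.3, -0.2]
finger_gap: 0.002
```

Run:
```python
from h import *
for n,c in(("side",(180,70,310,190)),("top",(250,80,370,200))):
    s=optics.snapshot(n); save(f"pics/{n}6.png",s["img"],c,5)
st=monitor.get_state();print(st["contact_force"],st["ee_pos"])
```

```text
[ 0.61034019 -0.7463986   0.07153388] [ 0.488577   -0.05585935  0.26157763]
```

View pics/side6.png

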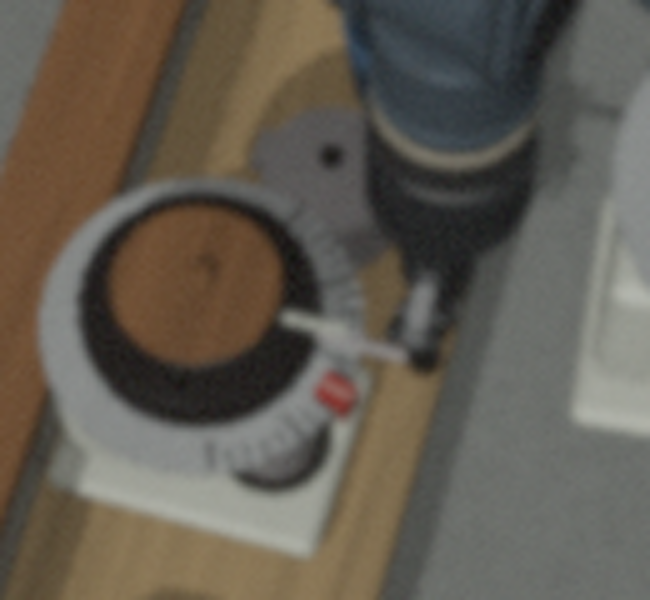

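View pics/top6.png

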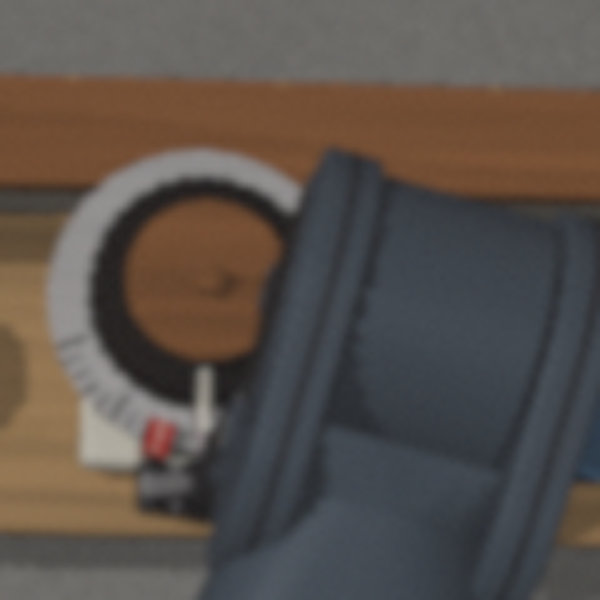

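Run:
```python
from ang import *
ang([("side","ptr",(347,334),so)]);ang([("top","ptr",(204,437),to)]);ang([("side","ptr",(347,334),so),("top","ptr",(204,437),to)])
```

```text
a [0.03469701] to clip 0.2859135533923813 [-0.1 -0. ]
a [0.02725853] to clip 0.27847506632836133 [-0.  -1.1]
a [0.03080348] to clip 0.2820200188177117 [-0.2  0.1  0.1 -1.1]
```

Request:
drive_tool(increments=[[[0.07, 0.35, 0, 0, 0, 0.03, 1], [0.07, 0.35, 0, 0, 0, 0.03, 1], [0.07, 0.35, 0, 0, 0, 0.03, 1], [0.07, 0.35, 0, 0, 0, 0.03, 1], [0.07, 0.35, 0, 0, 0, 0.03, 1], [0.07, 0.35, 0, 0, 0, 0.03, 1], [0, 0, 0, 0, 0, 0, 1], [0, 0, 0, 0, 0, 0, 1], [0, 0, 0, 0, 0, 0, 1], [0, 0, 0, 0, 0, 0, 1]]])

```text
time_s: 10.03
ee_pos: [0.4855, -0.0347, 0.2613]
orientation: [0.085, 0.996, 0.0, -0.0]
contact_force: [0.2, -0.5, -0.8]
finger_gap: 0.004
```

Run:
```python
from h import *
for n,c in(("side",(220,100,280,170)),("top",(260,120,330,190))):
    s=optics.snapshot(n); save(f"pics/{n}7.png",s["img"],c,8)
st=monitor.get_state();print(st["contact_force"],st["ee_pos"])
```

```text
[-0.20744715 -0.9219132   1.67784687] [ 0.48548201 -0.03469294  0.26135312]
```

View pics/side7.png

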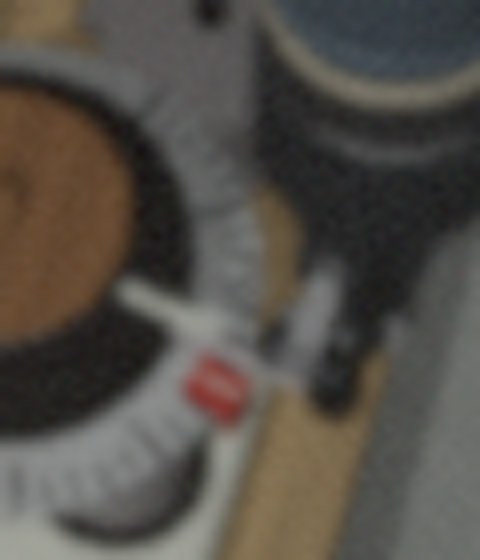

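View pics/top7.png

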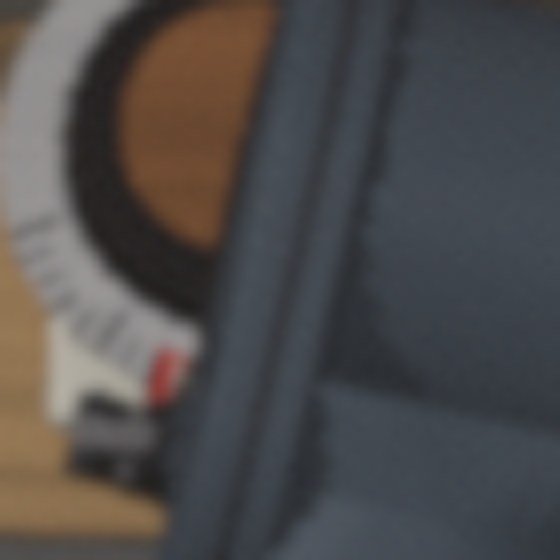

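Run:
```python
from ang import *
for a in (-.1,-.14,-.18,-.22,r[3]):
    u=np.array([-np.cos(a),-np.sin(a),0]); c=np.array([r[0],r[1],r[4]+.183])
    q=[(proj(S["side"],c+R*u)[0]+.5-(220,100))*8-.5 for R in(.043,.076)]
    k=(proj(S["side"],pts([r[0],r[1],a,0,r[4]])["knob"])[0]+.5-(220,100))*8-.5
    print(round(a,3),*[x.round() for x in q],k.round())
```

```text
-0.1 [124. 288.] [224. 323.] [345. 335.]
-0.14 [122. 292.] [220. 332.] [340. 348.]
-0.18 [119. 297.] [216. 340.] [333. 361.]
-0.22 [117. 302.] [212. 348.] [326. 373.]
-0.251 [115. 305.] [208. 354.] [321. 383.]
```

Request:
drive_tool(increments=[[[0.05, 0.23, 0, 0, 0, 0.02, 1], [0.05, 0.23, 0, 0, 0, 0.02, 1], [0.05, 0.23, 0, 0, 0, 0.02, 1], [0.05, 0.23, 0, 0, 0, 0.02, 1], [0, 0, 0, 0, 0, 0, 1], [0, 0, 0, 0, 0, 0, 1], [0, 0, 0, 0, 0, 0, 1], [0, -1, 0, 0, 0, 0, 1], [0, -2, 0, 0, 0, 0, 1], [0, -3, 0, 0, 0, 0, 1]]])

```text
time_s: 10.97
ee_pos: [0.4703, -0.0823, 0.261]
orientation: [0.124, 0.992, 0.001, -0.0]
contact_force: [0.2, 0.4, 0.0]
finger_gap: 0.0
```

Request:
drive_tool(increments=[[[0, -3, 0, 0, 0, 0, 1], [0, -3, 0, 0, 0, 0, 1], [0, -3, 0, 0, 0, 0, 1], [0, -3, 0, 0, 0, 0, 1], [0, -3, 0, 0, 0, 0, 1], [0, 0, 0, 0, 0, 0, 1], [0, 0, 0, 0, 0, 0, 1], [0, 0, 0, 0, 0, 0, 1], [0, 0, 0, 0, 0, 0, 1], [0, 0, 0, 0, 0, 0, 1]]])

```text
time_s: 11.8
ee_pos: [0.4334, -0.2275, 0.2614]
orientation: [0.125, 0.992, 0.0, -0.0]
contact_force: [0.0, 0.1, 0.3]
finger_gap: -0.0
```

Run:
```python
from h import *
for n,c in(("side",(220,100,280,170)),("top",(260,120,330,190))):
    s=optics.snapshot(n); save(f"pics/{n}8.png",s["img"],c,8)
st=monitor.get_state();print(st["contact_force"],st["ee_pos"])
```

```text
[ 1.03060594 -0.00820202  0.65454642] [ 0.43347719 -0.22758925  0.26142196]
```

View pics/side8.png

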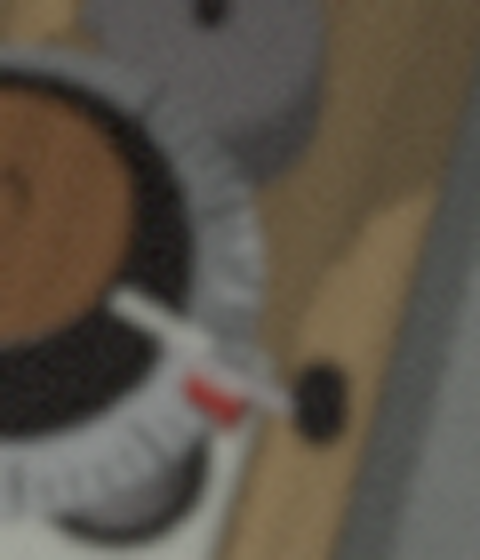

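View pics/top8.png

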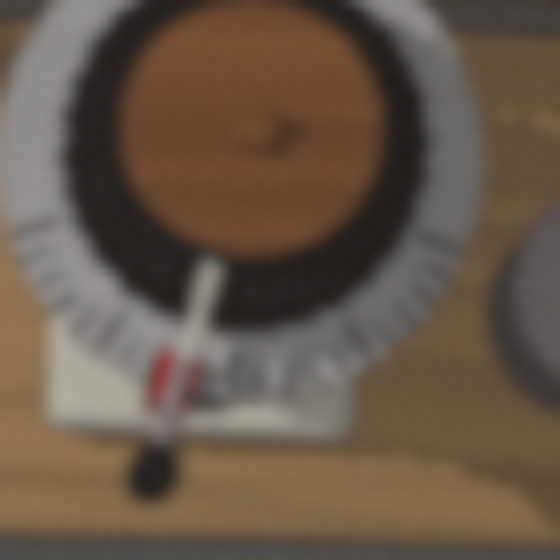

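Run:
```python
from ang import *
so=(220,100);to=(260,120)
k=lambda q,o:((np.array(q)+.5)/8-.5+np.array(o))
O=[("top","knob",k((152,470),to)),("top","ptr",k((188,330),to)),("side","knob",k((323,381),so)),("side","ptr",k((209,344),so))]
for o in O+[None]:
    L=[o] if o else O
    g=lambda a:np.concatenate([proj(S[c],pts([r[0],r[1],a[0],r[3],r[4]])[n])[0]-q for c,n,q in L])
    s=least_squares(g,[-.2]); print(o and o[:2],s.x,s.x-r[3],s.fun.round(1))
# clip centre predicted vs z error: overlay predicted pointer at clip angle
for n,o in(("top",to),("side",so)):
    for a in (-.19,-.22,-.251,-.28):
        P=pts([r[0],r[1],a,a,r[4]]); u=np.array([-np.cos(a),-np.sin(a),0]); c=np.array([r[0],r[1],r[4]+.183])
        f=lambda X:((proj(S[n],X)[0]+.5-o)*8-.5).round()
        print(n,a,"in",f(c+.043*u),"ptr",f(P["ptr"]),"knob",f(P["knob"]),"clip",f(P["clip"]))
```

```text
('top', 'knob') [-0.25762698] [-0.00641044] [ 0.1 -0.3]
('top', 'ptr') [-0.26494843] [-0.01373189] [-1.1  3.9]
('side', 'knob') [-0.24285045] [0.00836609] [-0.1 -0.1]
('side', 'ptr') [-0.20974271] [0.04147383] [0.5 0.3]
None [-0.2462897] [0.00492684] [ 0.6 -0.1 -0.6  4.  -0.2  0.1 -0.1  1.2]
top -0.19 in [217. 267.] ptr [196. 365.] knob [177. 474.] clip [189. 385.]
top -0.22 in [213. 266.] ptr [189. 364.] knob [166. 471.] clip [182. 383.]
top -0.251 in [209. 265.] ptr [182. 362.] knob [155. 468.] clip [175. 381.]
top -0.28 in [205. 264.] ptr [176. 360.] knob [145. 465.] clip [168. 379.]
side -0.19 in [119. 298.] ptr [215. 342.] knob [332. 364.] clip [226. 373.]
side -0.22 in [117. 302.] ptr [212. 348.] knob [326. 373.] clip [222. 380.]
side -0.251 in [115. 305.] ptr [208. 354.] knob [321. 383.] clip [218. 386.]
side -0.28 in [112. 308.] ptr [204. 360.] knob [315. 392.] clip [214. 392.]
```

Request:
drive_tool(increments=[[[0, 0, -2, 0, 0, 0, 1], [0, 0, -3, 0, 0, 0, 1], [0, 0, -3, 0, 0, 0, 1], [0, 0, -3, 0, 0, 0, 1], [0, 0, 0, 0, 0, 0, 1], [0, 0, 0, 0, 0, 0, 1], [0, 0, 0, 0, 0, 0, 1], [0, 0, 0, 0, 0, 0, 1], [0, 0, 0, 0, 0, 0, 1], [0, 0, 0, 0, 0, 0, 1]]])

```text
time_s: 12.73
ee_pos: [0.4328, -0.2282, 0.3699]
orientation: [0.125, 0.992, 0.001, -0.001]
contact_force: [-0.3, 0.8, 0.5]
finger_gap: -0.002
```

Run:
```python
from h import *
n="top"; s=optics.snapshot(n); save("pics/top9.png",s["img"],(270,148,300,185),16)
save("pics/topfull9.png",s["img"],(0,0,512,384),1)
for t in("grinder","kettle","sugar_pot","white_cup","blue_cup"):
    print(t,[np.round(d["position"],3).tolist() for d in models.spot_in(n,t)])
```

```text
grinder [[0.342, -0.172, 0.24], [0.593, -0.026, 0.241], [0.585, 0.361, 0.16]]
kettle [[0.584, 0.361, 0.16]]
sugar_pot [[0.574, -0.175, 0.128]]
white_cup [[0.621, 0.195, 0.089]]
blue_cup [[0.562, -0.29, 0.097], [0.686, 0.036, 0.133]]
```

View pics/top9.png

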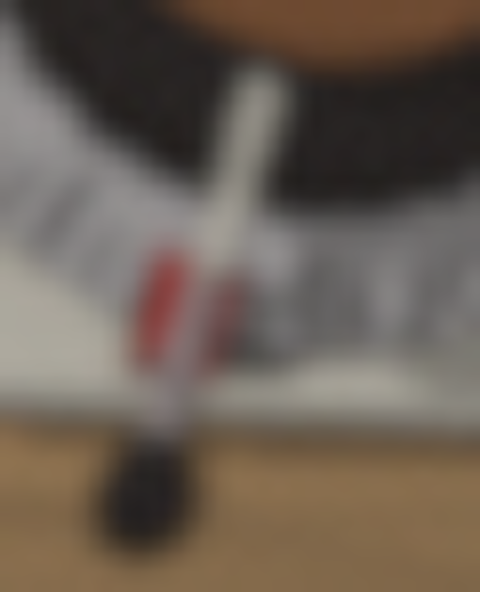

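View pics/topfull9.png

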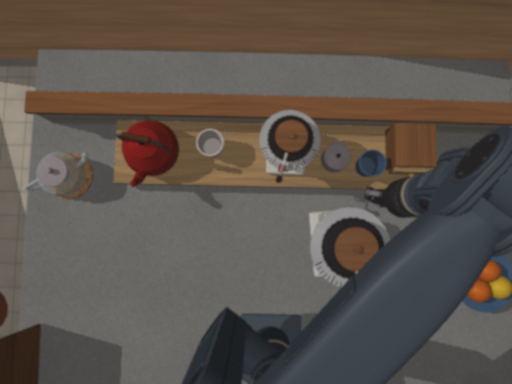

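```bash
python3 -c "
from cell import ticket; print(ticket.finish_job())"
```

```text
the job is handed in; nothing more can be done
None
```

The ring of the smaller grinder on the plank now stands at the red clip, as near as the cameras can tell. I handed the job in at about 13 s; it reports no verdict.

- **What I did:** With the fingers shut, I pushed the lever's knob about 0.86 rad clockwise along the scale. I measured three times on the way, then backed off and rose clear. The larger grinder on the work surface was the look-alike, and I left it alone.
- **Pointer check:** The last pictures put the pointer about 0.01 to 0.02 rad (roughly 1 mm) short of the clip's middle line, on the coarse side. The allowed error is 0.06 rad.
- **Disagreement:** The four separate readings of pointer and knob, two from each camera, ranged from -0.014 to +0.041 rad relative to the clip (minus is past it). The side camera's reading of the pointer tip was the outlier at +0.041, still within tolerance.
- **Force:** The measured force at the tool stayed at about 4 N or less in every reading I took. It was near zero after backing off.
- **Other objects:** The kettle, sugar pot and cups were re-detected within about 2 mm of their starting places. The network put the plank grinder about 10 mm off in y, but the pictures show its flange and base unmoved, so I put that down to the lever and lighting having changed.

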